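# Tip a parts carton over and seat it in the carton lane

## Task

Tip the upright parts carton over onto its side so that its top falls towards the blue guide rails, then slide it along the bench between the rails and press it against the rubber buffer of the end stop with a firm but gentle push of about 10 N, held for about a second. Push only: never lift the carton, never bear on it with as much as 25 N, and do not disturb the bottle, the piston or the valve spring. Let go and leave the carton lying flat and straight between the rails, touching the buffer.

Things in the scene. Friction and masses are not known exactly. Their poses are not given: they have to be found in the camera images.
- carton: Blue and white printed cardboard carton, 110 x 150 x 62 mm, 0.35 to 0.7 kg, balance point in its middle. Starts standing on its 110 x 62 mm end, 150 mm tall, before the lane's mouth, up to 5 degrees askew. Origin: middle of the 110 x 150 mm face that looks towards the lane and becomes the underside (75 mm up at the start, 0 when tipped). y: along the 150 mm length, up at the start, along the lane once tipped.
- carton_back (a point): Middle of the carton's other 110 x 150 mm face, 62 mm from its origin along the carton's z axis. This face looks away from the lane at the start and must look up in the end. The carton's x axis runs along its 110 mm width.
- lane: Carton lane fixed to the bench: two straight blue guide rails, 250 mm long, 20 mm tall, 12 mm thick, inner faces 120 mm apart, bare bench between them, flat flanges outside. At the mouth the rails flare out over 50 mm to about 190 mm. Origin: on the bench midway between the rails, where the straight part begins; x points along the lane from the mouth to the end stop, y to its left, z up.
- end_stop: Dark steel end stop clamped across the lane, a different distance along it each time: block 70 mm wide, 50 mm tall, axes as the lane's. Origin: on the bench under the middle of the block face that looks towards the mouth. It carries a rubber buffer.
- buffer_axis (a point): Fixed point in the middle of the block face, 30 mm up. From here a round rubber buffer (40 mm diameter) stands out towards the mouth on a screw spindle set differently each time: its unloaded front is 24 to 46 mm from this point; that setting is not measured. The rubber gives 1 mm for each 3 N, at most 9 mm, and pushes the carton back a little when let go.
- fluid_bottle: Bystander: black 1 litre bottle with orange cap, 69 mm diameter, 234 mm tall, standing beside the far part of the lane, on its right. Origin: centre of its underside.
- piston: Bystander: grey piston, 90 mm diameter, 64 mm tall, standing right of the carton's start. Origin: centre of its underside.
- valve_spring: Bystander: steel valve spring standing on end, 34 mm diameter, 45 mm tall, left of the lane. Origin: centre of its underside.
There are look-alikes about, which are no part of the job. Leave any purple look-alike of the end_stop alone.

How it is judged:
By the outcome, as a careful person would: the job done as asked, in the order asked, and still so for the second after the job is handed in, with the robot touching nothing.
It also fails if it takes over 67 s, if anything falls off the work surface, if the arm or the gripper's body presses on something with over 40 N, if the wrist force passes 120 N, or if a joint passes its speed limit or range.

## Robot

A 6-joint arm with a two-finger parallel gripper is mounted at the origin on a cart in front of the work surface, level with it; the furniture and walls round the work are solid. World frame = base frame: x ahead of the robot, y to its left, z up, the work surface at z = 0. Lengths are in mm, angles in rad, forces in N, time in s.
With the tool pointing down it reaches from about 350 to 875 mm from the base axis. Payload 4.2 kg.
Tool frame: the origin (TCP) lies at the very end of the fingers, on their centre line; the grasp point (between the pads) lies 19 mm behind it; z points along the fingers, y is the line along which they close (so a half turn about z gives the same grasp; the last joint's range is limited). The gripper opens to 85 mm and grips with 20 to 120 N. Pads are 22 mm wide; open, the fingers measure 114 mm over their backs; the gripper's body (76 mm by 85 mm) begins 54 mm behind the grasp point. The pads swing forward as they close: fully open they stand 13 mm farther back than shut.
Start: joints at [-0.9, 0.385, 0.008, 0, -1.194, -0.259], TCP at [250.175, -572.723, 231.312] pointing down, gripper open.
Joint ranges: [-3.14, 3.14], [-1.21, 2.06], [-1.07, 1.41], [-3.16, 2.05], [-2.99, -0.16], [-3.1, 3.1]. Speed limits (rad/s): [2.79, 2.79, 3.14, 3.14, 3.14, 3.14].

## Interface

Orientations are given as a unit quaternion [x, y, z, w].
In Python, from bench import arm, optics gives the robot as it stands. The module is installed in compiled form; this text tells all that it offers.
- The arm moves only by the tool step_arm, never from a script. Its argument "motion" is a list of rows, each an object with "dr": the turn, a rotation vector about the tool's x, y, z in units of 8 degrees (1.0 is 8 degrees), a list of three; "slide": the shift along the tool's x, y, z in mm, a list of three; "jaw": the finger opening in mm, from 0 to 85.4. A call has exactly 8 rows; each row is the pose to reach, as a shift and turn from the pose commanded when the call began, along the tool's axes at that moment; what a row does not reach only later rows make up. A row lasts 1/8 s, in which the tool goes at most 62.5 mm and 10.7 degrees, less where a joint would pass 70% of its speed; a pose out of reach is approached as far as the arm can. A call with a gripper value outside its range is refused whole. The fingers move at their own pace and stop on an object; the grip force is fixed at half the most. Time passes only in rows, so rows that repeat a pose let the fingers close, or fill a call up. It gives the time, the measured TCP pose, the force, the opening and the grip force at its end, in the units of the state.
- arm.read_state(): the state, without advancing time (a new reading comes with each control period).
- optics.get_image(name): name is "scene" or "side" or "wrist"; returns the picture (420x560x3 uint8, blue, green, red); there is no depth.
- optics.camera_info(name): a dict with "camera_matrix" (3x3 intrinsics, pixels), "view" (4x4, takes a point from world to camera coordinates); the wrist camera has in their place "T_tool_cam" (4x4, takes a point from camera to tool coordinates, whose origin is the TCP and whose axes are the flange's). Camera axes: x right, y up, looking along -z (the intrinsics and any distortion apply to the point x, -y, -z); pixel columns grow to the right and rows downward; lengths in mm; the calibration is good to about 2 mm. A picture is of the moment at which its call begins: read the wrist's pose just before it. camera_info takes no time and is no camera call.
- arm.job_done(): hands the job in; it is judged then, once.
The state is a dict: "clock": time; "joints": joint angles; "joint_vel": joint speeds; "joint_efforts": joint torques, N m; "position": TCP position; "ee_rot": TCP orientation; "contact_force": force on the tool from outside, world axes, zero at the start; "wrist_torque": the same for the moment, N m; "gripper_width": finger opening in mm; "grasp_force": force on a finger pad.
Only numpy, scipy, OpenCV 4.12 (cv2) and the standard library are available. Lean on these libraries where they do the work, as an engineer would, in place of code of your own. Each camera call takes 0.05 s, during which the arm holds its last target. There are 200 camera calls.

## Working session

There is one attempt and no reset: what is moved stays moved. The work goes in short steps, Python scripts to look and compute and a tool call to move; the robot and the scene stay as the last step left them, time stands still between calls to the robot, and variables do not carry over. Pictures are saved under pics/ and viewed, at most 10 in all, crops included, and the job is handed in when it is done.

Besides the shell and the picture viewer there is one more tool, called after "Request:" by a JSON object that holds its "method" and its "body", one argument or row to a line. step_arm: Moves the arm, as the interface text tells. Its arguments: {"type":"object","properties":{"motion":{"type":"array","items":{"type":"object","properties":{"dr":{"type":"array","items":{"type":"number"}},"slide":{"type":"array","items":{"type":"number"}},"jaw":{"type":"number"}}}}},"required":["motion"]}

```bash
mkdir -p pics; python3 - <<'E'
from bench import arm, optics
import cv2,json,numpy as np
np.set_printoptions(suppress=True,precision=4)
for n in ("scene","side"):
    cv2.imwrite(f"pics/{n}0.png",optics.get_image(n)); i=optics.camera_info(n); print(n,{k:np.array(v) if not isinstance(v,str) else v for k,v in i.items()})
print(optics.camera_info("wrist"))
s=arm.read_state();print({k:np.round(v,3).tolist() for k,v in s.items()})
E
```

```text
scene {'camera_matrix': array([[394.1576,   0.    , 278.6341],
       [  0.    , 394.1576, 213.0237],
       [  0.    ,   0.    ,   1.    ]]), 'view': array([[  -0.768 ,   -0.6404,   -0.012 ,  486.0756],
       [   0.395 ,   -0.4882,    0.7782, -268.0893],
       [  -0.5042,    0.5929,    0.6279, -637.8932],
       [   0.    ,    0.    ,    0.    ,    1.    ]])}
side {'camera_matrix': array([[385.7214,   0.    , 283.0755],
       [  0.    , 385.7214, 213.0213],
       [  0.    ,   0.    ,   1.    ]]), 'view': array([[   0.9775,   -0.21  ,   -0.0196, -580.0236],
       [   0.0968,    0.3639,    0.9264, -145.8496],
       [  -0.1874,   -0.9075,    0.376 , -790.4158],
       [   0.    ,    0.    ,    0.    ,    1.    ]])}
{'camera_matrix': array([[357.2615,   0.    , 278.3258],
       [  0.    , 357.2615, 202.1345],
       [  0.    ,   0.    ,   1.    ]]), 'T_tool_cam': array([[  -0.    ,    0.9585,    0.285 ,   72.7711],
       [   1.    ,   -0.0002,    0.0007,   -0.3638],
       [   0.0007,    0.285 ,   -0.9585, -142.4868],
       [   0.    ,    0.    ,    0.    ,    1.    ]])}
{'clock': 0.1, 'joints': [-0.9, 0.385, 0.007, -0.0, -1.194, -0.259], 'joint_vel': [-0.001, -0.004, 0.003, 0.002, 0.001, -0.002], 'joint_efforts': [-0.001, -39.332, 18.893, 4.198, -0.003, 0.0], 'position': [249.941, -572.269, 230.317], 'ee_rot': [-0.204, 0.979, 0.001, -0.0], 'contact_force': [0.09, 0.085, 0.021], 'wrist_torque': [0.075, 0.006, 0.014], 'grasp_force': 0.0, 'gripper_width': 85.63}
```

View pics/scene0.png

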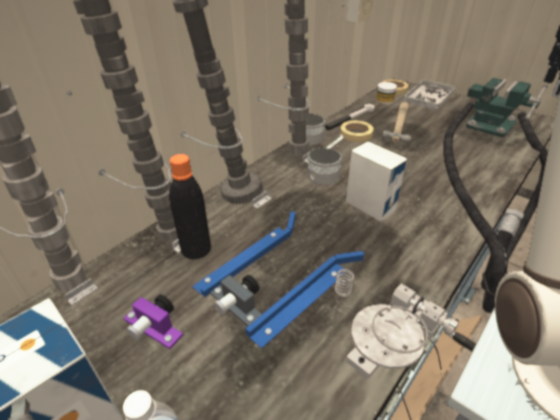

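View pics/side0.png

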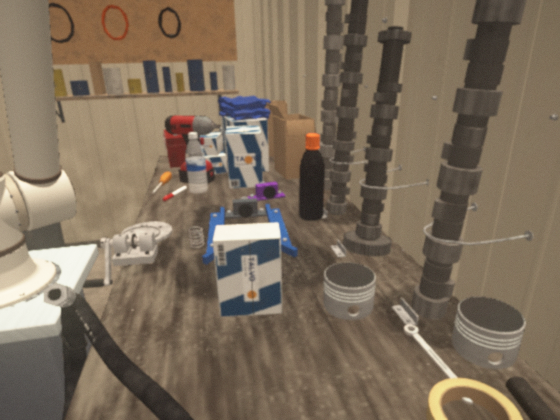

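View crops.

The scene view shows the carton standing at (377,180) and the lane rails running from its mouth near (330,240) down to (230,300). There are two candidates for the end stop: dark grey at (237,295) between the rails, and purple at (153,320) outside the lane. The grey one fits the description; the purple one is the look-alike. The piston is at (324,162), the bottle at (190,210) and the spring at (345,283). In the side view, the carton at (249,270) has its printed face towards the camera. I'll confirm with crops.

```bash
python3 - <<'E'
import cv2
a=cv2.imread("pics/scene0.png")[135:350,190:415]; cv2.imwrite("pics/c1.png",cv2.resize(a,None,fx=2.75,fy=2.75,interpolation=cv2.INTER_CUBIC)[:600])
a=cv2.imread("pics/side0.png")[170:325,180:385]; cv2.imwrite("pics/c2.png",cv2.resize(a,None,fx=3.8,fy=3.8,interpolation=cv2.INTER_CUBIC)[:600])
E
```

```text
(no output)
```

View pics/c1.png

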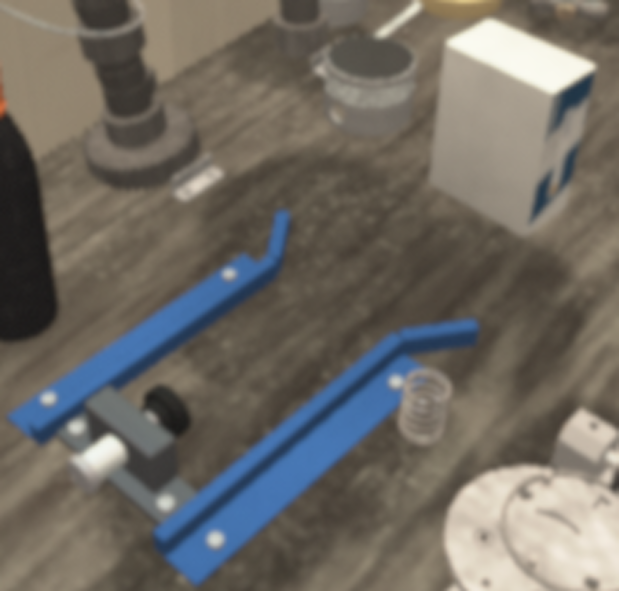

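View pics/c2.png

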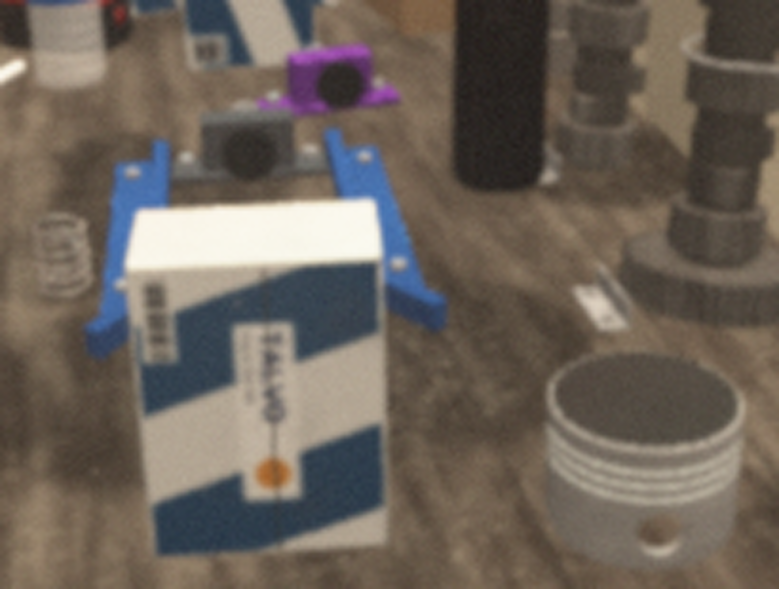

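Crop 1 confirms the dark-grey block with a black buffer at about (235,293) px, between the blue rails. Its block face top corners are (229,276) and (254,301). Crop 2 shows the same grey stop at (245,208) px, with the purple look-alike behind it. The bare white carton face looks towards the lane. Next I fit the poses.

```bash
cat > h.py <<'E'
import numpy as np
from bench import arm, optics
from scipy.optimize import least_squares
from scipy.spatial.transform import Rotation as R
def proj(n,P):
    i=optics.camera_info(n);K=np.array(i["camera_matrix"]);V=np.array(i["view"])
    c=np.c_[P,np.ones(len(P))]@V.T; u=np.c_[c[:,0],-c[:,1],-c[:,2]]@K.T
    return u[:,:2]/u[:,2:]
def place(p,L):
    c,s=np.cos(p[2]),np.sin(p[2]);L=np.array(L,float)
    return np.c_[p[0]+c*L[:,0]-s*L[:,1],p[1]+s*L[:,0]+c*L[:,1],L[:,2]]
c1=lambda a:np.array(a)/2.75+[190,135]
c2=lambda a:np.array(a)/3.8+[180,170]
def ground(n,px,z):
    f=lambda q:(proj(n,[[q[0],q[1],z]])-px).ravel()
    return least_squares(f,[500,0]).x
E
python3 - <<'E'
from h import *
np.set_printoptions(suppress=True,precision=2)
# carton local: x=lane dir, y left; back face at x=-31
w,d,h=55,31,150
sc=[(489,20),(596,67),(549,97),(445,42),(431,182),(526,231)]
si=[(126,272),(384,262),(377,202),(140,212),(157,555),(386,544)]
for p in sc[:4]: print('top',ground("scene",c1(p),150))
for p in si[:4]: print('topS',ground("side",c2(p),150))
for nm,p in (('bendL',(396,333)),('endL',(157,530)),('bendR',(270,264)),('endR',(38,432)),('tipL',(476,322)),('tipR',(283,213))): print(nm,ground("scene",c1(p),20))
for nm,p in (('endL',(163,142)),('endR',(330,130)),('tipL',(90,325)),('tipR',(443,297))): print('S',nm,ground("side",c2(p),20))
for nm,p,z in (('blkR',(108,389),50),('blkL',(177,456),50),('buf',(172,410),30)): print(nm,ground("scene",c1(p),z))
for nm,p,z in (('blkL',(203,125),50),('blkR',(295,116),50),('buf',(249,152),30)): print('S',nm,ground("side",c2(p),z))
for nm,p in (('bottle',(194-0,250)),): print(nm,ground("scene",p,0))
print('piston top',ground("side",c2((645,395)),64),ground("scene",c1((370,62)),64),'spring',ground("scene",c1((425,375)),45))
E
```

```text
top [ 537.7  -223.26]
top [ 430.27 -208.5 ]
top [ 438.8  -143.92]
top [ 547.48 -166.63]
topS [ 434.83 -221.71]
topS [ 541.64 -239.34]
topS [ 551.49 -176.64]
topS [ 443.94 -160.25]
bendL [451.61  34.46]
endL [471.79 280.01]
bendR [576.75  33.1 ]
endR [591.96 274.38]
tipL [410.23 -14.65]
tipR [610.02 -26.53]
S endL [473.48 268.91]
S endR [601.13 261.13]
S tipL [412.28 -15.88]
S tipR [618.01 -32.15]
blkR [561.07 232.26]
blkL [484.7  244.71]
buf [526.36 206.04]
S blkL [501.08 216.91]
S blkR [568.62 218.1 ]
S buf [532.08 205.88]
bottle [714.19 197.88]
piston top [ 664.51 -233.57] [ 656.17 -221.87] spring [400.3   78.38]
```

```bash
python3 - <<'E'
from h import *
np.set_printoptions(suppress=True,precision=1)
B=[(-31,-55,150),(-31,55,150),(31,55,150),(31,-55,150)]
S=[("scene",c1([(489,20),(596,67),(549,97),(445,42),(431,182),(526,231)]),B+[(31,-55,0),(31,55,0)]),
   ("side",c2([(384,262),(126,272),(140,212),(377,202),(157,555),(386,544)]),B+[(-31,55,0),(-31,-55,0)])]
Lc=[("scene",c1([(396,333),(157,530),(270,264),(38,432)]),[(0,60,20),(250,60,20),(0,-60,20),(250,-60,20)]),
    ("side",c2([(163,142),(330,130)]),[(250,60,20),(250,-60,20)])]
for nm,S,x0 in (("carton",S,[490,-190,1.6]),("lane",Lc,[515,33,1.5])):
    for sel in (S,S[:1],S[1:]):
        f=lambda p:np.concatenate([(proj(n,place(p,L))-u).ravel() for n,u,L in sel])
        r=least_squares(f,x0,loss='soft_l1');print(nm,r.x[:2],np.degrees(r.x[2]),"res",r.fun)
E
```

```text
carton [ 492.9 -194. ] 81.56028785426817 res [ 0.1 -2.1  0.1 -2.   0.7 -2.9 -0.5 -1.4 -1.5 -1.2 -1.2  1.2 -0.1 -1.8
 -0.7 -1.3 -0.7 -1.1 -0.4 -1.2 -1.3  1.3  1.2  0.7]
carton [ 488.9 -188.3] 81.10192162848392 res [ 0.6 -0.8  0.6 -0.3  0.9 -1.1 -0.3 -0.  -1.3  0.3 -1.1  3. ]
carton [ 493.4 -195.5] 81.14114132752923 res [ 0.2 -1.3 -0.4 -1.  -0.2 -0.9  0.2 -0.8 -1.   1.7  1.5  1.3]
lane [514.7  28.3] 85.89133408878992 res [-0.8 -1.2 -1.2  0.4  3.3 -1.6  0.2 -0.4 -0.6 -1.5 -3.6 -1.1]
lane [514.3  29. ] 86.19823592197201 res [-0.8 -1.  -0.7  1.1  3.1 -1.4  0.4  0.3]
lane [520.7  14.6] 86.24368636121747 res [ 1.3 -0.  -1.3  0.2]
```

Request:
{"method": "step_arm", "body": {
  "motion": [
    {"slide": [-48,27,0],"dr": [0,0,-1],"jaw": 60},
    {"slide": [-96,54,0],"dr": [0,0,-2],"jaw": 60},
    {"slide": [-144,82,0],"dr": [0,0,-3],"jaw": 60},
    {"slide": [-192,109,0],"dr": [0,0,-4.1],"jaw": 60},
    {"slide": [-240,136,0],"dr": [0,0,-5.1],"jaw": 60},
    {"slide": [-288,163,0],"dr": [0,0,-6.2],"jaw": 60},
    {"slide": [-335,190,0],"dr": [0,0,-7.2],"jaw": 60},
    {"slide": [-335,190,0],"dr": [0,0,-7.2],"jaw": 60}
  ]
}}

```text
clock: 1.1
position: [482.8, -261.8, 230.8]
ee_rot: [-0.653, 0.758, 0.0, -0.0]
contact_force: [0.1, 0.6, -0.7]
gripper_width: 59.7
grasp_force: 0.0
```

Request:
{"method": "step_arm", "body": {
  "motion": [
    {"slide": [0,0,30],"jaw": 60},
    {"slide": [0,0,60],"jaw": 60},
    {"slide": [0,0,85],"jaw": 60},
    {"slide": [0,0,100],"jaw": 60},
    {"slide": [0,0,105],"jaw": 60},
    {"slide": [0,0,105],"jaw": 60},
    {"slide": [0,0,105],"jaw": 60},
    {"slide": [0,0,105],"jaw": 60}
  ]
}}

```text
$.motion[0]: bad value
```

```bash
python3 - <<'E'
from h import *
import cv2
a=optics.get_image("scene")[120:290,260:480];b=optics.get_image("side")[150:320,170:390]
cv2.imwrite("pics/p1.png",cv2.resize(np.hstack([a,b]),None,fx=1.8,fy=1.8,interpolation=cv2.INTER_CUBIC))
s=arm.read_state();print(s["position"],s["contact_force"])
E
```

```text
[ 481.06595998 -263.9469774   230.83720756] [ 0.73291356 -0.26825435  0.85396428]
```

View pics/p1.png

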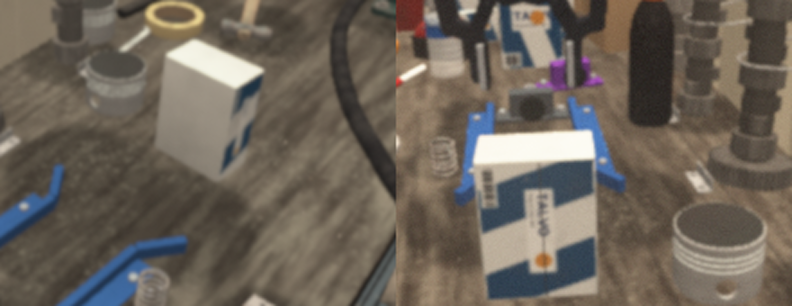

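The descent was refused because the rows had no "dr". The picture shows the carton still standing, with the raised fingers at about (217,186) and (267,184) px in the side view, centred over its width. I'll resend the move with dr.

Request:
{"method": "step_arm", "body": {
  "motion": [
    {"slide": [0,0,30],"dr": [0,0,0],"jaw": 60},
    {"slide": [0,0,60],"dr": [0,0,0],"jaw": 60},
    {"slide": [0,0,85],"dr": [0,0,0],"jaw": 60},
    {"slide": [0,0,100],"dr": [0,0,0],"jaw": 60},
    {"slide": [0,0,105],"dr": [0,0,0],"jaw": 60},
    {"slide": [-5,0,105],"dr": [0,0,0],"jaw": 60},
    {"slide": [-10,0,105],"dr": [0,0,0],"jaw": 60},
    {"slide": [-15,0,105],"dr": [0,0,0],"jaw": 60}
  ]
}}

```text
clock: 2.2
position: [484.0, -249.3, 127.1]
ee_rot: [-0.651, 0.759, -0.001, 0.001]
contact_force: [0.8, -0.1, 0.2]
gripper_width: 60.1
grasp_force: 0.0
```

Request:
{"method": "step_arm", "body": {
  "motion": [
    {"slide": [-4,0,0],"dr": [0,0,0],"jaw": 60},
    {"slide": [-8,0,0],"dr": [0,0,0],"jaw": 60},
    {"slide": [-12,0,0],"dr": [0,0,0],"jaw": 60},
    {"slide": [-16,0,0],"dr": [0,0,0],"jaw": 60},
    {"slide": [-20,0,0],"dr": [0,0,0],"jaw": 60},
    {"slide": [-24,0,0],"dr": [0,0,0],"jaw": 60},
    {"slide": [-28,0,0],"dr": [0,0,0],"jaw": 60},
    {"slide": [-32,0,0],"dr": [0,0,0],"jaw": 60}
  ]
}}

```text
clock: 3.2
position: [488.4, -217.9, 126.4]
ee_rot: [-0.651, 0.759, -0.0, 0.0]
contact_force: [-1.0, -0.1, 1.1]
gripper_width: 59.8
grasp_force: 0.7
```

```bash
python3 - <<'E'
from h import *
import cv2
a=optics.get_image("scene")[120:290,260:480];b=optics.get_image("side")[150:320,170:390]
cv2.imwrite("pics/p2.png",cv2.resize(np.hstack([a,b]),None,fx=1.8,fy=1.8,interpolation=cv2.INTER_CUBIC))
s=arm.read_state();print(s["position"],s["contact_force"])
E
```

```text
[ 488.40038099 -217.66682195  126.24717337] [ 0.7074134  -1.39512855 -0.25134578]
```

View pics/p2.png

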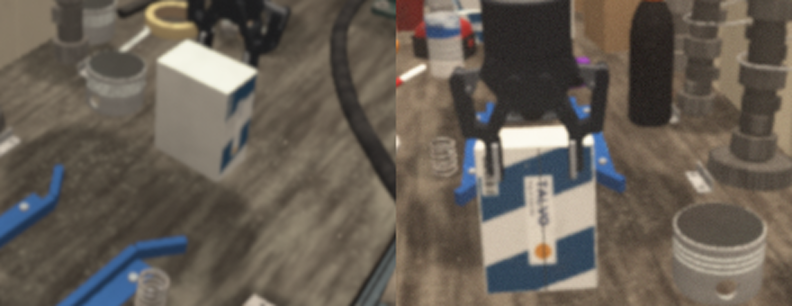

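The fingers are on the upper back face, at about (242,238) and (268,238) px in the side view. The top corner has shifted about 4 px towards the lane with the base still in place, so it is tipping rather than sliding. I'll keep pushing.

Request:
{"method": "step_arm", "body": {
  "motion": [
    {"slide": [-5,0,0],"dr": [0,0,0],"jaw": 60},
    {"slide": [-10,0,0],"dr": [0,0,0],"jaw": 60},
    {"slide": [-15,0,0],"dr": [0,0,0],"jaw": 60},
    {"slide": [-20,0,0],"dr": [0,0,0],"jaw": 60},
    {"slide": [-25,0,0],"dr": [0,0,0],"jaw": 60},
    {"slide": [-30,0,0],"dr": [0,0,0],"jaw": 60},
    {"slide": [-35,0,0],"dr": [0,0,0],"jaw": 60},
    {"slide": [-40,0,0],"dr": [0,0,0],"jaw": 60}
  ]
}}

```text
clock: 4.3
position: [494.4, -178.1, 126.2]
ee_rot: [-0.651, 0.759, 0.0, 0.0]
contact_force: [-0.5, 0.4, 0.5]
gripper_width: 59.9
grasp_force: 0.0
```

Request:
{"method": "step_arm", "body": {
  "motion": [
    {"slide": [-5,0,0],"dr": [0,0,0],"jaw": 60},
    {"slide": [-10,0,0],"dr": [0,0,0],"jaw": 60},
    {"slide": [-15,0,0],"dr": [0,0,0],"jaw": 60},
    {"slide": [-20,0,0],"dr": [0,0,0],"jaw": 60},
    {"slide": [-20,0,0],"dr": [0,0,0],"jaw": 60},
    {"slide": [-20,0,0],"dr": [0,0,0],"jaw": 60},
    {"slide": [-20,0,0],"dr": [0,0,0],"jaw": 60},
    {"slide": [-20,0,0],"dr": [0,0,0],"jaw": 60}
  ]
}}

```text
clock: 5.3
position: [497.5, -158.9, 126.3]
ee_rot: [-0.651, 0.759, 0.0, -0.0]
contact_force: [0.5, 0.2, 0.2]
gripper_width: 60.2
grasp_force: 0.0
```

```bash
python3 - <<'E'
from h import *
import cv2
a=optics.get_image("scene")[120:350,190:410];b=optics.get_image("side")[120:350,170:390]
cv2.imwrite("pics/p3.png",cv2.resize(np.hstack([a,b]),None,fx=1.8,fy=1.8,interpolation=cv2.INTER_CUBIC))
s=arm.read_state();print(s["position"],s["contact_force"])
E
```

```text
[ 497.4563822  -158.86270786  126.28900001] [ 0.67157496  0.27651254 -0.33271866]
```

View pics/p3.png

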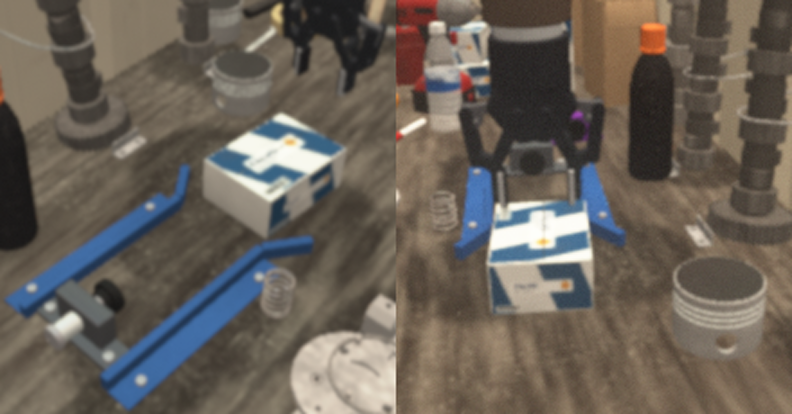

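The carton now lies with its printed face up. Its scene-view top corners in the crop are (282,113), (346,152), (271,194) and (204,160); the front end is at the flare mouth. Next I fit its pose.

```bash
python3 - <<'E'
from h import *
np.set_printoptions(suppress=True,precision=1)
a=lambda p:np.array(p)/1.8+[190,120]
b=lambda p:(np.array(p)-[396,0])/1.8+[170,120]
T=[(-75,-55,62),(-75,55,62),(75,55,62),(75,-55,62)]
S=[("scene",a([(282,113),(346,152),(271,194),(204,160),(271,233),(207,197)]),T+[(75,55,0),(75,-55,0)]),
 ("side",b([(593,258),(488,262),(495,204),(587,203),(490,313),(593,304)]),T+[(-75,55,0),(-75,-55,0)])]
for sel in (S,S[:1],S[1:]):
    f=lambda p:np.concatenate([(proj(n,place(p,L))-u).ravel() for n,u,L in sel])
    r=least_squares(f,[500,-90,1.5],loss='soft_l1');print(r.x[:2],np.degrees(r.x[2]),r.fun)
    print(place(r.x,[(-75,0,0)]))
E
```

```text
[507.  -81.5] 82.66399162926425 [-0.9 -1.2  0.6 -3.4 -0.   2.9 -0.1 -1.4 -2.5  2.3 -2.5 -1.4 -0.4  0.
 -1.2  1.3 -0.5 -0.5 -2.  -2.6  0.3  1.2  0.4  2.6]
[[ 497.4 -155.9    0. ]]
[504.2 -80.3] 82.80582087878304 [-0.3 -0.6  1.4 -2.8  0.9  3.8  0.6 -0.6 -1.6  3.2 -1.9 -0.6]
[[ 494.8 -154.7    0. ]]
[508.7 -79.4] 81.80527346688763 [-0.2 -0.4 -0.9  0.4  0.8 -1.2 -0.9 -3.   0.6  0.3  0.5  2.1]
[[ 498.  -153.6    0. ]]
```

Request:
{"method": "step_arm", "body": {
  "motion": [
    {"slide": [15,0,-10],"dr": [0,0,0],"jaw": 60},
    {"slide": [35,0,-10],"dr": [0,0,-0.2],"jaw": 60},
    {"slide": [50,-2,5],"dr": [0,0,-0.4],"jaw": 60},
    {"slide": [50,-3,35],"dr": [0,0,-0.55],"jaw": 60},
    {"slide": [50,-3,65],"dr": [0,0,-0.55],"jaw": 60},
    {"slide": [50,-3,85],"dr": [0,0,-0.55],"jaw": 60},
    {"slide": [50,-3,97],"dr": [0,0,-0.55],"jaw": 60},
    {"slide": [50,-3,97],"dr": [0,0,-0.55],"jaw": 60}
  ]
}}

```text
clock: 6.4
position: [492.6, -209.1, 29.1]
ee_rot: [-0.679, 0.734, 0.0, -0.0]
contact_force: [0.0, -1.0, -0.2]
gripper_width: 59.7
grasp_force: 0.0
```

Request:
{"method": "step_arm", "body": {
  "motion": [
    {"slide": [-10,0,0],"dr": [0,0,0],"jaw": 60},
    {"slide": [-20,0,0],"dr": [0,0,0],"jaw": 60},
    {"slide": [-28,0,0],"dr": [0,0,0],"jaw": 60},
    {"slide": [-34,0,0],"dr": [0,0,0],"jaw": 60},
    {"slide": [-39,0,0],"dr": [0,0,0],"jaw": 60},
    {"slide": [-44,0,0],"dr": [0,0,0],"jaw": 60},
    {"slide": [-49,0,0],"dr": [0,0,0],"jaw": 60},
    {"slide": [-54,-1,0],"dr": [0,0,0],"jaw": 60}
  ]
}}

```text
clock: 7.4
position: [498.1, -154.9, 29.4]
ee_rot: [-0.679, 0.734, -0.0, -0.0]
contact_force: [0.6, -2.5, 0.1]
gripper_width: 60.1
grasp_force: 1.2
```

Request:
{"method": "step_arm", "body": {
  "motion": [
    {"slide": [-5,0,0],"dr": [0,0,0],"jaw": 60},
    {"slide": [-10,0,0],"dr": [0,0,0],"jaw": 60},
    {"slide": [-15,0,0],"dr": [0,0,0],"jaw": 60},
    {"slide": [-20,0,0],"dr": [0,0,0],"jaw": 60},
    {"slide": [-25,0,0],"dr": [0,0,0],"jaw": 60},
    {"slide": [-30,0,0],"dr": [0,0,0],"jaw": 60},
    {"slide": [-35,0,0],"dr": [0,0,0],"jaw": 60},
    {"slide": [-40,-1,0],"dr": [0,0,0],"jaw": 60}
  ]
}}

```text
clock: 8.4
position: [501.7, -114.8, 29.4]
ee_rot: [-0.68, 0.734, 0.0, -0.0]
contact_force: [-0.6, -3.8, 2.7]
gripper_width: 59.9
grasp_force: 2.0
```

Request:
{"method": "step_arm", "body": {
  "motion": [
    {"slide": [-5,0,0],"dr": [0,0,0],"jaw": 60},
    {"slide": [-10,0,0],"dr": [0,0,0],"jaw": 60},
    {"slide": [-15,0,0],"dr": [0,0,0],"jaw": 60},
    {"slide": [-20,0,0],"dr": [0,0,0],"jaw": 60},
    {"slide": [-25,0,0],"dr": [0,0,0],"jaw": 60},
    {"slide": [-30,0,0],"dr": [0,0,0],"jaw": 60},
    {"slide": [-35,0,0],"dr": [0,0,0],"jaw": 60},
    {"slide": [-40,-1,0],"dr": [0,0,0],"jaw": 60}
  ]
}}

```text
clock: 9.4
position: [505.7, -75.0, 29.3]
ee_rot: [-0.679, 0.734, 0.0, -0.0]
contact_force: [-2.2, -3.7, 2.8]
gripper_width: 60.0
grasp_force: 2.2
```

```bash
python3 - <<'E'
from h import *
import cv2
a=optics.get_image("scene")[160:350,190:410];b=optics.get_image("side")[160:350,170:390]
cv2.imwrite("pics/p4.png",cv2.resize(np.hstack([a,b]),None,fx=1.8,fy=1.8,interpolation=cv2.INTER_CUBIC))
s=arm.read_state();print(s["position"],s["contact_force"],s["wrist_torque"])
E
```

```text
[506.09756041 -74.52157818  29.11783222] [-0.99014275 -0.49892057  0.77323762] [-0.14748814  0.07507564 -0.02349841]
```

View pics/p4.png

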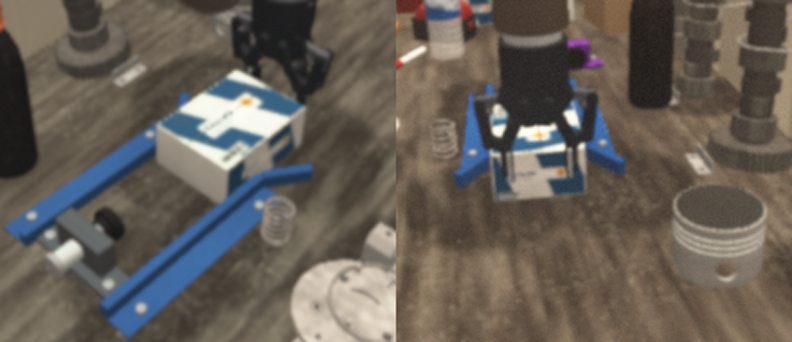

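The carton is entering the lane straight between the rails, with its front lower corner at about (315,270) px in the scene view. The buffer is about 100 mm ahead at (250,283).

Request:
{"method": "step_arm", "body": {
  "motion": [
    {"slide": [-5,0,0],"dr": [0,0,0],"jaw": 60},
    {"slide": [-10,0,0],"dr": [0,0,0],"jaw": 60},
    {"slide": [-15,0,0],"dr": [0,0,0],"jaw": 60},
    {"slide": [-20,0,0],"dr": [0,0,0],"jaw": 60},
    {"slide": [-25,0,0],"dr": [0,0,0],"jaw": 60},
    {"slide": [-30,0,0],"dr": [0,0,0],"jaw": 60},
    {"slide": [-35,0,0],"dr": [0,0,0],"jaw": 60},
    {"slide": [-40,0,0],"dr": [0,0,0],"jaw": 60}
  ]
}}

```text
clock: 10.5
position: [509.1, -35.0, 29.2]
ee_rot: [-0.679, 0.734, 0.0, -0.0]
contact_force: [-0.1, -2.0, -2.1]
gripper_width: 60.0
grasp_force: 1.0
```

Request:
{"method": "step_arm", "body": {
  "motion": [
    {"slide": [-4,0,0],"dr": [0,0,0],"jaw": 60},
    {"slide": [-8,0,0],"dr": [0,0,0],"jaw": 60},
    {"slide": [-12,0,0],"dr": [0,0,0],"jaw": 60},
    {"slide": [-16,0,0],"dr": [0,0,0],"jaw": 60},
    {"slide": [-20,0,0],"dr": [0,0,0],"jaw": 60},
    {"slide": [-24,0,0],"dr": [0,0,0],"jaw": 60},
    {"slide": [-28,0,0],"dr": [0,0,0],"jaw": 60},
    {"slide": [-32,0,0],"dr": [0,0,0],"jaw": 60}
  ]
}}

```text
clock: 11.5
position: [511.6, -3.2, 29.3]
ee_rot: [-0.679, 0.734, 0.0, -0.0]
contact_force: [-0.1, -1.5, -1.4]
gripper_width: 60.2
grasp_force: 1.0
```

```bash
python3 - <<'E'
from h import *
import cv2
a=optics.get_image("scene")[200:350,190:350]
cv2.imwrite("pics/p5.png",cv2.resize(a,None,fx=4,fy=4,interpolation=cv2.INTER_CUBIC))
s=arm.read_state();print(s["position"],s["contact_force"],s["wrist_torque"])
E
```

```text
[511.85648767  -2.82580091  29.3847203 ] [-0.35294169 -0.46032926 -0.21939682] [-0.15935955  0.0802041   0.00172408]
```

View pics/p5.png

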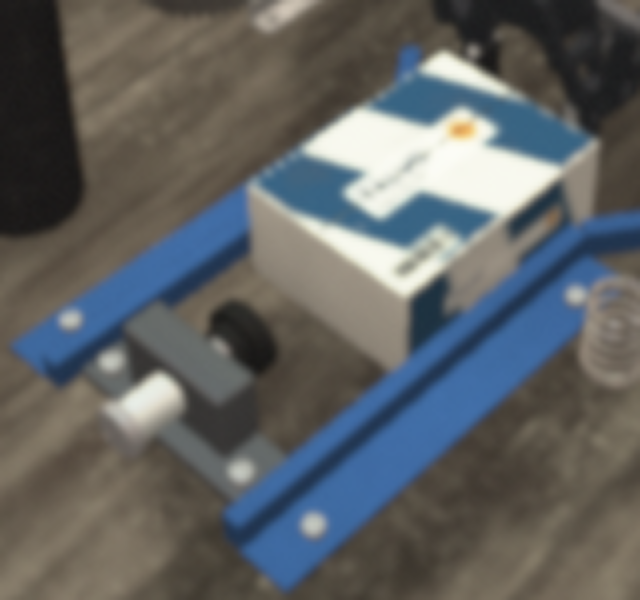

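The carton is square between the rails, with its front face edge at crop (250,190)–(408,295). The buffer at crop (245,335) is still clear of it by about 40 mm. I'll go slower from here.

Request:
{"method": "step_arm", "body": {
  "motion": [
    {"slide": [-3,0,0],"dr": [0,0,0],"jaw": 60},
    {"slide": [-6,0,0],"dr": [0,0,0],"jaw": 60},
    {"slide": [-9,0,0],"dr": [0,0,0],"jaw": 60},
    {"slide": [-12,0,0],"dr": [0,0,0],"jaw": 60},
    {"slide": [-15,0,0],"dr": [0,0,0],"jaw": 60},
    {"slide": [-18,0,0],"dr": [0,0,0],"jaw": 60},
    {"slide": [-21,0,0],"dr": [0,0,0],"jaw": 60},
    {"slide": [-24,0,0],"dr": [0,0,0],"jaw": 60}
  ]
}}

```text
clock: 12.55
position: [513.5, 20.6, 29.4]
ee_rot: [-0.679, 0.734, -0.0, 0.0]
contact_force: [-0.1, -2.7, 1.0]
gripper_width: 59.7
grasp_force: 1.7
```

Request:
{"method": "step_arm", "body": {
  "motion": [
    {"slide": [-1,0,0],"dr": [0,0,0],"jaw": 60},
    {"slide": [-2,0,0],"dr": [0,0,0],"jaw": 60},
    {"slide": [-3,0,0],"dr": [0,0,0],"jaw": 60},
    {"slide": [-4,0,0],"dr": [0,0,0],"jaw": 60},
    {"slide": [-5,0,0],"dr": [0,0,0],"jaw": 60},
    {"slide": [-6,0,0],"dr": [0,0,0],"jaw": 60},
    {"slide": [-6,0,0],"dr": [0,0,0],"jaw": 60},
    {"slide": [-6,0,0],"dr": [0,0,0],"jaw": 60}
  ]
}}

```text
clock: 13.55
position: [514.0, 26.5, 29.4]
ee_rot: [-0.679, 0.734, 0.0, 0.0]
contact_force: [-1.4, -3.2, 1.7]
gripper_width: 59.8
grasp_force: 1.6
```

Request:
{"method": "step_arm", "body": {
  "motion": [
    {"slide": [-0.5,0,0],"dr": [0,0,0],"jaw": 60},
    {"slide": [-1,0,0],"dr": [0,0,0],"jaw": 60},
    {"slide": [-1.5,0,0],"dr": [0,0,0],"jaw": 60},
    {"slide": [-2,0,0],"dr": [0,0,0],"jaw": 60},
    {"slide": [-2,0,0],"dr": [0,0,0],"jaw": 60},
    {"slide": [-2,0,0],"dr": [0,0,0],"jaw": 60},
    {"slide": [-2,0,0],"dr": [0,0,0],"jaw": 60},
    {"slide": [-2,0,0],"dr": [0,0,0],"jaw": 60}
  ]
}}

```text
clock: 14.55
position: [514.1, 28.5, 29.3]
ee_rot: [-0.679, 0.734, 0.0, 0.0]
contact_force: [-0.5, -4.0, 2.8]
gripper_width: 59.8
grasp_force: 1.9
```

```bash
python3 - <<'E'
from h import *
import cv2
a=optics.get_image("scene")[200:350,190:350]
cv2.imwrite("pics/p6.png",cv2.resize(a,None,fx=4,fy=4,interpolation=cv2.INTER_CUBIC))
s=arm.read_state();print(s["position"],s["contact_force"],s["wrist_torque"])
E
```

```text
[514.09409221  28.4465603   29.30535049] [-0.69147004 -3.13951467  2.59917068] [-1.00518121  0.04632989  0.03649968]
```

Request:
{"method": "step_arm", "body": {
  "motion": [
    {"slide": [-0.5,0,0],"dr": [0,0,0],"jaw": 60},
    {"slide": [-1,0,0],"dr": [0,0,0],"jaw": 60},
    {"slide": [-1.5,0,0],"dr": [0,0,0],"jaw": 60},
    {"slide": [-2,0,0],"dr": [0,0,0],"jaw": 60},
    {"slide": [-2,0,0],"dr": [0,0,0],"jaw": 60},
    {"slide": [-2,0,0],"dr": [0,0,0],"jaw": 60},
    {"slide": [-2,0,0],"dr": [0,0,0],"jaw": 60},
    {"slide": [-2,0,0],"dr": [0,0,0],"jaw": 60}
  ]
}}

```text
clock: 15.6
position: [514.2, 30.5, 29.3]
ee_rot: [-0.679, 0.734, 0.0, 0.0]
contact_force: [-0.4, -3.6, 2.3]
gripper_width: 60.4
grasp_force: 1.7
```

```bash
python3 - <<'E'
from h import *
s=arm.read_state();print(s["position"],s["contact_force"],s["wrist_torque"])
E
```

```text
[514.2395858   30.46613047  29.30160439] [-0.40462454 -3.58795923  2.34899221] [-0.97923945  0.14723418 -0.01793083]
```

Request:
{"method": "step_arm", "body": {
  "motion": [
    {"slide": [-1,0,0],"dr": [0,0,0],"jaw": 60},
    {"slide": [-2,0,0],"dr": [0,0,0],"jaw": 60},
    {"slide": [-3,0,0],"dr": [0,0,0],"jaw": 60},
    {"slide": [-3,0,0],"dr": [0,0,0],"jaw": 60},
    {"slide": [-3,0,0],"dr": [0,0,0],"jaw": 60},
    {"slide": [-3,0,0],"dr": [0,0,0],"jaw": 60},
    {"slide": [-3,0,0],"dr": [0,0,0],"jaw": 60},
    {"slide": [-3,0,0],"dr": [0,0,0],"jaw": 60}
  ]
}}

```text
clock: 16.6
position: [514.5, 33.6, 29.3]
ee_rot: [-0.679, 0.734, 0.0, 0.0]
contact_force: [-0.5, -2.7, 1.3]
gripper_width: 59.7
grasp_force: 1.1
```

Request:
{"method": "step_arm", "body": {
  "motion": [
    {"slide": [-1,0,0],"dr": [0,0,0],"jaw": 60},
    {"slide": [-2,0,0],"dr": [0,0,0],"jaw": 60},
    {"slide": [-3,0,0],"dr": [0,0,0],"jaw": 60},
    {"slide": [-3,0,0],"dr": [0,0,0],"jaw": 60},
    {"slide": [-3,0,0],"dr": [0,0,0],"jaw": 60},
    {"slide": [-3,0,0],"dr": [0,0,0],"jaw": 60},
    {"slide": [-3,0,0],"dr": [0,0,0],"jaw": 60},
    {"slide": [-3,0,0],"dr": [0,0,0],"jaw": 60}
  ]
}}

```text
clock: 17.6
position: [514.7, 36.5, 29.2]
ee_rot: [-0.679, 0.734, 0.0, 0.0]
contact_force: [-0.8, -1.7, 0.5]
gripper_width: 59.7
grasp_force: 0.9
```

Request:
{"method": "step_arm", "body": {
  "motion": [
    {"slide": [-1,0,0],"dr": [0,0,0],"jaw": 60},
    {"slide": [-2,0,0],"dr": [0,0,0],"jaw": 60},
    {"slide": [-3,0,0],"dr": [0,0,0],"jaw": 60},
    {"slide": [-3,0,0],"dr": [0,0,0],"jaw": 60},
    {"slide": [-3,0,0],"dr": [0,0,0],"jaw": 60},
    {"slide": [-3,0,0],"dr": [0,0,0],"jaw": 60},
    {"slide": [-3,0,0],"dr": [0,0,0],"jaw": 60},
    {"slide": [-3,0,0],"dr": [0,0,0],"jaw": 60}
  ]
}}

```text
clock: 18.6
position: [514.9, 39.5, 29.3]
ee_rot: [-0.679, 0.734, 0.0, 0.0]
contact_force: [-0.1, -1.6, -1.2]
gripper_width: 60.3
grasp_force: 0.5
```

Request:
{"method": "step_arm", "body": {
  "motion": [
    {"slide": [-1,0,0],"dr": [0,0,0],"jaw": 60},
    {"slide": [-2,0,0],"dr": [0,0,0],"jaw": 60},
    {"slide": [-2,0,0],"dr": [0,0,0],"jaw": 60},
    {"slide": [-2,0,0],"dr": [0,0,0],"jaw": 60},
    {"slide": [-2,0,0],"dr": [0,0,0],"jaw": 60},
    {"slide": [-2,0,0],"dr": [0,0,0],"jaw": 60},
    {"slide": [-2,0,0],"dr": [0,0,0],"jaw": 60},
    {"slide": [-2,0,0],"dr": [0,0,0],"jaw": 60}
  ]
}}

```text
clock: 19.6
position: [515.1, 41.4, 29.3]
ee_rot: [-0.679, 0.734, 0.0, -0.0]
contact_force: [1.1, -2.1, -0.5]
gripper_width: 60.5
grasp_force: 0.7
```

Request:
{"method": "step_arm", "body": {
  "motion": [
    {"slide": [-1,0,0],"dr": [0,0,0],"jaw": 60},
    {"slide": [-2,0,0],"dr": [0,0,0],"jaw": 60},
    {"slide": [-3,0,0],"dr": [0,0,0],"jaw": 60},
    {"slide": [-3,0,0],"dr": [0,0,0],"jaw": 60},
    {"slide": [-3,0,0],"dr": [0,0,0],"jaw": 60},
    {"slide": [-3,0,0],"dr": [0,0,0],"jaw": 60},
    {"slide": [-3,0,0],"dr": [0,0,0],"jaw": 60},
    {"slide": [-3,0,0],"dr": [0,0,0],"jaw": 60}
  ]
}}

```text
clock: 20.6
position: [515.1, 43.9, 29.3]
ee_rot: [-0.679, 0.734, 0.0, -0.0]
contact_force: [0.3, -5.1, -0.8]
gripper_width: 60.2
grasp_force: 2.6
```

```bash
python3 - <<'E'
from h import *
import cv2
a=optics.get_image("scene")[200:350,190:350]
cv2.imwrite("pics/p7.png",cv2.resize(a,None,fx=4,fy=4,interpolation=cv2.INTER_CUBIC))
g=a.astype(int)
# extent of the very dark buffer pixels
m=(g.max(2)<45)[60:110,40:90];print(m.sum())
s=arm.read_state();print(s["position"],s["contact_force"],s["wrist_torque"])
E
```

```text
124
[515.08278974  43.92106852  29.30064725] [ 0.21170846 -5.74282208  0.44808327] [-1.39794164 -0.08355226 -0.15308151]
```

Force is rising (5.4 N and lagging), so the buffer has been reached. I'll take small steps from here.

Request:
{"method": "step_arm", "body": {
  "motion": [
    {"slide": [-0.5,0,0],"dr": [0,0,0],"jaw": 60},
    {"slide": [-1,0,0],"dr": [0,0,0],"jaw": 60},
    {"slide": [-1,0,0],"dr": [0,0,0],"jaw": 60},
    {"slide": [-1,0,0],"dr": [0,0,0],"jaw": 60},
    {"slide": [-1,0,0],"dr": [0,0,0],"jaw": 60},
    {"slide": [-1,0,0],"dr": [0,0,0],"jaw": 60},
    {"slide": [-1,0,0],"dr": [0,0,0],"jaw": 60},
    {"slide": [-1,0,0],"dr": [0,0,0],"jaw": 60}
  ]
}}

```text
clock: 21.65
position: [515.0, 44.5, 29.3]
ee_rot: [-0.679, 0.734, -0.0, -0.001]
contact_force: [0.4, -7.2, -0.4]
gripper_width: 60.0
grasp_force: 3.5
```

Request:
{"method": "step_arm", "body": {
  "motion": [
    {"slide": [-0.5,0,0],"dr": [0,0,0],"jaw": 60},
    {"slide": [-1,0,0],"dr": [0,0,0],"jaw": 60},
    {"slide": [-1.5,0,0],"dr": [0,0,0],"jaw": 60},
    {"slide": [-1.5,0,0],"dr": [0,0,0],"jaw": 60},
    {"slide": [-1.5,0,0],"dr": [0,0,0],"jaw": 60},
    {"slide": [-1.5,0,0],"dr": [0,0,0],"jaw": 60},
    {"slide": [-1.5,0,0],"dr": [0,0,0],"jaw": 60},
    {"slide": [-1.5,0,0],"dr": [0,0,0],"jaw": 60}
  ]
}}

```text
clock: 22.65
position: [514.9, 45.3, 29.3]
ee_rot: [-0.679, 0.734, -0.0, -0.001]
contact_force: [1.0, -9.7, 0.3]
gripper_width: 60.1
grasp_force: 4.9
```

Request:
{"method": "step_arm", "body": {
  "motion": [
    {"slide": [-0.4,0,0],"dr": [0,0,0],"jaw": 60},
    {"slide": [-0.8,0,0],"dr": [0,0,0],"jaw": 60},
    {"slide": [-0.8,0,0],"dr": [0,0,0],"jaw": 60},
    {"slide": [-0.8,0,0],"dr": [0,0,0],"jaw": 60},
    {"slide": [-0.8,0,0],"dr": [0,0,0],"jaw": 60},
    {"slide": [-0.8,0,0],"dr": [0,0,0],"jaw": 60},
    {"slide": [-0.8,0,0],"dr": [0,0,0],"jaw": 60},
    {"slide": [-0.8,0,0],"dr": [0,0,0],"jaw": 60}
  ]
}}

```text
clock: 23.65
position: [514.8, 45.7, 29.3]
ee_rot: [-0.679, 0.734, -0.0, -0.001]
contact_force: [1.2, -11.3, 0.7]
gripper_width: 59.8
grasp_force: 5.6
```

Request:
{"method": "step_arm", "body": {
  "motion": [
    {"slide": [0,0,0],"dr": [0,0,0],"jaw": 60},
    {"slide": [0,0,0],"dr": [0,0,0],"jaw": 60},
    {"slide": [0,0,0],"dr": [0,0,0],"jaw": 60},
    {"slide": [0,0,0],"dr": [0,0,0],"jaw": 60},
    {"slide": [0,0,0],"dr": [0,0,0],"jaw": 60},
    {"slide": [0.3,0,0],"dr": [0,0,0],"jaw": 60},
    {"slide": [0.6,0,0],"dr": [0,0,0],"jaw": 60},
    {"slide": [0.9,0,0],"dr": [0,0,0],"jaw": 60}
  ]
}}

```text
clock: 24.65
position: [514.9, 45.7, 29.3]
ee_rot: [-0.679, 0.734, 0.0, -0.001]
contact_force: [0.4, -6.5, -0.0]
gripper_width: 60.4
grasp_force: 3.4
```

Request:
{"method": "step_arm", "body": {
  "motion": [
    {"slide": [0.4,0,0],"dr": [0,0,0],"jaw": 60},
    {"slide": [0.8,0,0],"dr": [0,0,0],"jaw": 60},
    {"slide": [1.2,0,0],"dr": [0,0,0],"jaw": 60},
    {"slide": [1.6,0,0],"dr": [0,0,0],"jaw": 60},
    {"slide": [2,0,0],"dr": [0,0,0],"jaw": 60},
    {"slide": [2.4,0,0],"dr": [0,0,0],"jaw": 60},
    {"slide": [2.8,0,0],"dr": [0,0,0],"jaw": 60},
    {"slide": [3.2,0,0],"dr": [0,0,0],"jaw": 60}
  ]
}}

```text
clock: 25.65
position: [515.4, 43.9, 29.3]
ee_rot: [-0.68, 0.734, -0.0, 0.0]
contact_force: [-1.0, 0.3, -0.6]
gripper_width: 59.9
grasp_force: 0.8
```

Request:
{"method": "step_arm", "body": {
  "motion": [
    {"slide": [0.5,0,0],"dr": [0,0,0],"jaw": 60},
    {"slide": [1,0,0],"dr": [0,0,0],"jaw": 60},
    {"slide": [2,0,0],"dr": [0,0,0],"jaw": 60},
    {"slide": [5,0,0],"dr": [0,0,0],"jaw": 60},
    {"slide": [15,0,0],"dr": [0,0,0],"jaw": 60},
    {"slide": [30,0,0],"dr": [0,0,0],"jaw": 60},
    {"slide": [50,0,0],"dr": [0,0,0],"jaw": 60},
    {"slide": [70,0,0],"dr": [0,0,0],"jaw": 60}
  ]
}}

```text
clock: 26.65
position: [509.5, -27.7, 29.3]
ee_rot: [-0.679, 0.734, 0.0, -0.0]
contact_force: [0.3, -0.9, 0.5]
gripper_width: 60.1
grasp_force: 0.0
```

```bash
python3 - <<'E'
from h import *
import cv2
a=optics.get_image("scene")[195:345,190:350];b=optics.get_image("side")[130:280,190:350]
cv2.imwrite("pics/p8.png",cv2.resize(np.hstack([a,b]),None,fx=2.5,fy=2.5,interpolation=cv2.INTER_CUBIC))
s=arm.read_state();print(s["clock"],s["position"],s["contact_force"],s["wrist_torque"])
E
```

```text
26.75 [509.07895636 -28.42151369  29.16150441] [ 0.20221708  0.19764066 -0.39106619] [ 0.0494139   0.04364541 -0.00846596]
```

View pics/p8.png

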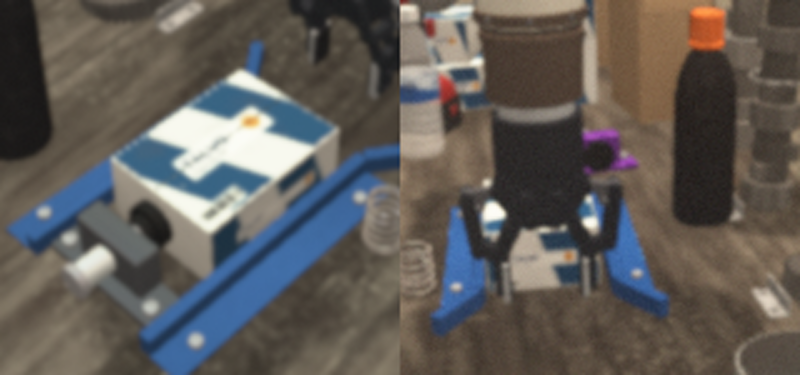

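The carton lies flat and straight between the rails. In the left crop its front end is against the buffer at (150,222). The gripper is clear and touching nothing, and the bottle, spring and piston are undisturbed.

```bash
python3 -c "
from bench import arm
print(arm.job_done())"
```

```text
the job is handed in; nothing more can be done
None
```

The job is handed in at about 27 s: the carton was tipped, slid between the rails, pressed at about 10–11 N for over a second, then released lying flat and straight and, as the last picture shows, against the buffer.

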